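Chock the sample cylinder and return the rinsed rack to the autosampler

TASK

The steel sample cylinder drying on the sloping draining board has rolled down against the empty tube rack, and only the rack is holding it. Lay both wedge chocks on the board and push them, thin edge first, snugly against the cylinder's low side, one on each side of the rack out towards the ends; only then lift the rack away and stand it squarely down in the empty bay of the autosampler. The cylinder must stay where it lies, held at rest by the chocks; leave the filled rack, the wash bottle and the beaker alone.

Things in the scene. Friction and masses are not known exactly. Their poses are not given: they have to be found in the camera images.
- board: Fixed light-grey draining board. Its flat deck is 300 mm along the slope, 310 mm across, with 12 mm high rims at both sides and the upper end and a sunken gutter along the low end, which faces the robot. Origin on the deck at its middle; x points straight uphill in the deck (4 degrees above level), y across to the left, z square to the deck.
- cylinder: Stainless steel cylinder 51 mm in diameter, 214 mm long over its necks (straight part 184 mm), 0.6 to 0.95 kg, lying across the slope, free to roll downhill; at the start its low side leans on the rack's uphill end. Origin mid-axis; y along its axis to the left; x, z turn as it rolls. A chock pushed on into it jams and drags it uphill with a few newtons.
- cyl_mid (a point): Middle of the cylinder's axis, 25.4 mm above the deck.
- cyl_left (a point): Point on the cylinder's axis 78 mm left (+y) of its middle: the left chock belongs about here, downhill of it.
- cyl_right (a point): Point on the cylinder's axis 78 mm right (-y) of its middle: the right chock belongs about here, downhill of it.
- chock_a: Solid beige plastic wedge chock, 110 g, 75 mm long, 36 mm wide, 40 mm high, loose on the bench. From the side: flat underside, upright heel, a flat-topped block 30 mm long with upright parallel sides (grip it across these 36 mm), then a straight 40-degree ramp down to a 2 mm thick toe. Origin on the underside, midway between heel and toe; x points to the toe.
- chock_a_block (a point): Middle of the block of a chock (see chock_a), on the axis of its width: 20 mm above the underside, 15 mm ahead of the heel, 60 mm behind the toe; x points to the toe, y to its left, z up. With the chock flat on the board and its ramp bearing on the cylinder, this point is 72 mm downhill of the cylinder's axis.
- chock_b: The second chock as a whole, the same as the first: origin on its underside, midway between heel and toe.
- chock_b_block (a point): The second chock, the same as the first; the same point and axes.
- rack_mid (a point): Centre of the empty white two-row tube rack: 120 mm long, 48 wide, 62 high, 180 to 290 g, standing on the board with its length along the slope; grip it across its 48 mm width near the top, where the sides are closed bands. The point is half-way up, 31 mm above the rack's foot; x along the rack's length (uphill at the start), y across, z up.
- bay_floor (a point): The empty bay on the autosampler's low white deck, to the robot's left: a tray 132 x 60 mm inside, its lips 8 mm above its floor. This point is the centre of the floor, 14 mm above the bench; x along its length, y across, z up. The rack fits either way round.
- full_rack: The same kind of rack, filled with capped tubes, in the bay next to the empty one (110 mm between their middles; 88 mm high with its caps): leave it alone. Origin at its foot; x along its length.
- wash_bottle: Plastic wash bottle, 68 mm in diameter, 180 mm high with its spout, on the bench beyond the chocks: leave it alone. Origin at its foot.
- beaker: Glass beaker 68 mm in diameter, 85 mm high, on the bench beyond the autosampler: leave it alone. Origin at its foot.

How it is judged:
By the outcome, as a careful person would: the job done as asked, in the order asked, and still so for the second after the job is handed in, with the robot touching nothing.
It also fails if it takes over 72 s, if anything falls off the work surface, if the arm or the gripper's body presses on something with over 40 N, if the wrist force passes 120 N, or if a joint passes its speed limit or range.

ROBOT

A 6-joint arm with a two-finger parallel gripper is mounted at the origin on the work surface. World frame = base frame: x ahead of the robot, y to its left, z up, the work surface at z = 0. Lengths are in m, angles in rad, forces in N, time in s.
With the tool pointing down it reaches from about 0.35 to 0.85 m from the base axis. Payload 8.1 kg.
Tool frame: the origin (TCP) lies at the very end of the fingers, on their centre line; the grasp point (between the pads) lies 19 mm behind it; z points along the fingers, y is the line along which they close (so a half turn about z gives the same grasp; the last joint's range is limited). The gripper opens to 93 mm and grips with 3 to 60 N. Pads are 15 mm wide; open, the fingers measure 128 mm over their backs; the gripper's body (75 mm by 188 mm) begins 65 mm behind the grasp point.
Start: joints at [-1.387, 0.13, 1.488, -0, 1.523, -0.085], TCP at [0.159, -0.578, 0.219] pointing down, gripper open.
Joint ranges: [-2.96, 2.96], [-0.89, 2.26], [0.02, 2.5], [-1.34, 4.48], [0, 2.73], [-2.66, 2.66]. Speed limits (rad/s): [2.39, 2.39, 2.79, 3.14, 3.14, 3.14].

INTERFACE

Orientations are given as [roll, pitch, yaw] about the fixed x, y, z axes, in that order (R = Rz(yaw) Ry(pitch) Rx(roll)).
In Python, from station import robot, imaging, job gives the robot as it stands.
- The arm moves only by the tool drive_tool, never from a script. Its argument "plan" is a list of rows, each a list of 5 numbers: the shift along the tool's x, y, z scaled (see below), then the turn about the tool's z scaled (see below), then the closure, from 0 (fully open) to 1 (shut). A call has exactly 5 rows; each row is the pose to reach, as a shift and turn from the pose commanded when the call began, along the tool's axes at that moment; what a row does not reach only later rows make up. The controller multiplies each number of a shift by 20 cm and each number of a turn by 90 degrees. A row lasts 1/10 s, in which the tool goes at most 50 mm and 8.59 degrees, less where a joint would pass 70% of its speed; a pose out of reach is approached as far as the arm can. A call with a number of a shift or a turn outside -1 to 1 is refused whole. A call with a gripper value outside its range is refused whole. The fingers move at their own pace and stop on an object; "squeeze" is the grip in N (left out, the last holds). Time passes only in rows, so rows that repeat a pose let the fingers close, or fill a call up. It gives the time, the measured TCP pose, the force, the opening and the grip force at its end, in the units of the state.
- robot.state(): the state, without advancing time (a new reading comes with each control period).
- imaging.read_camera(name): name is "side" or "top" or "wrist"; returns a dict with "frame" (420x560x3 uint8, red, green, blue), "z_map" (420x560 float32, m along the optical axis (not along the pixel's ray), 0 where there is no reading), "mtx" (3x3 intrinsics, pixels), "position" and "orientation" of the camera in the world. Camera axes: x right, y up, looking along -z (the intrinsics and any distortion apply to the point x, -y, -z); pixel columns grow to the right and rows downward; lengths in m; the calibration is good to about 2 mm. A picture is of the moment at which its call begins.
- job.finish_job(): hands the job in; it is judged then, once.
The state is a dict: "clock": time; "joints": joint angles; "joint_vel": joint speeds; "tau": joint torques, N m; "tcp_pos": TCP position; "orientation": TCP orientation; "contact_force": force on the tool from outside, world axes, zero at the start; "moment": the same for the moment, N m; "finger_gap": finger opening in m; "finger_force": force on a finger pad.
Only numpy, scipy, OpenCV 4.12 (cv2) and the standard library are available. Lean on these libraries where they do the work, as an engineer would, in place of code of your own. Each camera call takes 0.05 s, during which the arm holds its last target. There are 200 camera calls.

## Working session

There is one attempt and no reset: what is moved stays moved. The work goes in short steps, Python scripts to look and compute and a tool call to move; the robot and the scene stay as the last step left them, time stands still between calls to the robot, and variables do not carry over. Pictures are saved under pics/ and viewed, at most 10 in all, crops included, and the job is handed in when it is done.

Besides the shell and the picture viewer there is one more tool, called after "Emit:" as name([rows], argument=value, ...), one row to a line, values as JSON. drive_tool: Moves the arm, as the interface text tells. Its arguments: {"type":"object","properties":{"plan":{"type":"array"},"squeeze":{"type":"number"}},"required":["plan"]}

```bash
mkdir -p pics; cat > h.py <<'E'
import numpy as np, cv2, pickle
from scipy.spatial.transform import Rotation as R
from station import robot, imaging, job
def rot(o):
    o=np.array(o,float)
    return o if o.shape==(3,3) else (R.from_euler('xyz',o).as_matrix() if o.size==3 else R.from_quat(o).as_matrix())
def cam(n):
    c=imaging.read_camera(n); pickle.dump(c,open(f'{n}.pkl','wb')); return c
def cloud(c):
    z=c['z_map'];v,u=np.mgrid[:z.shape[0],:z.shape[1]];K=c['mtx']
    p=np.stack([(u-K[0,2])/K[0,0]*z,-(v-K[1,2])/K[1,1]*z,-z],-1)
    P=p@rot(c['orientation']).T+np.array(c['position']); P[z==0]=np.nan; return P
def save(c,f): cv2.imwrite('pics/'+f,c['frame'][:,:,::-1])
E
python3 - <<'E'
from h import *
s=robot.state();print(s)
for n in('top','side','wrist'):
    c=cam(n);save(c,n+'0.png');print(n,c['position'],c['orientation'],c['mtx'],{k:v for k,v in c.items() if k not in('frame','z_map','mtx','position','orientation')})
E
```

```text
{'clock': 0.0, 'joints': array([-1.38741574e+00,  1.31154886e-01,  1.48930311e+00,  2.96759561e-05,
        1.52299358e+00, -8.54297468e-02]), 'joint_vel': array([-0.00035983, -0.00161026,  0.00015393,  0.00038537,  0.00061008,
       -0.00029215]), 'tau': array([-5.28540004e-04, -5.59847331e+01, -4.91750908e+01,  7.68283848e-02,
        3.55723849e-02, -1.54303934e-04]), 'tcp_pos': array([ 0.15925988, -0.57787634,  0.21757812]), 'orientation': array([-3.13974304e+00, -1.88145032e-04,  2.68808715e-01]), 'contact_force': array([ 0.44220395, -0.88192905,  0.03628735]), 'moment': array([-0.00409393,  0.05245525, -0.02244566]), 'finger_force': 0.0, 'finger_gap': 0.09319499655559049}
top [0.46114293 0.04901134 0.99332099] [ 0.1472744  -0.00199903 -1.5504919 ] [[398.9011548    0.         275.69069167]
 [  0.         398.9011548  208.01012971]
 [  0.           0.           1.        ]] {}
side [0.57641126 0.78400966 1.01137084] [ 0.6840097   0.00785617 -3.13062919] [[486.35927206   0.         281.08371857]
 [  0.         486.35927206 201.90521497]
 [  0.           0.           1.        ]] {}
wrist [ 0.23201397 -0.55761123  0.3835345 ] [-0.27711554  0.00291215 -1.30339818] [[298.64279931   0.         277.9950427 ]
 [  0.         298.64279931 209.64272468]
 [  0.           0.           1.        ]] {}
```

View pics/top0.png

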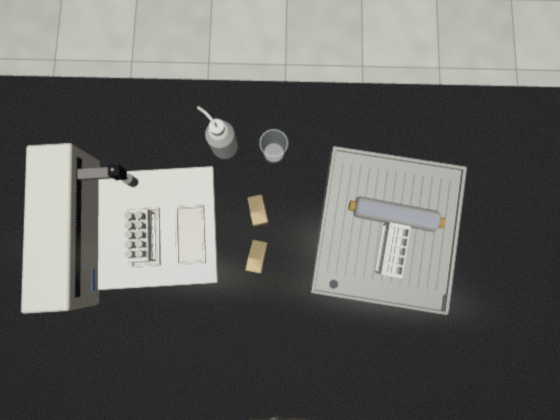

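View pics/side0.png

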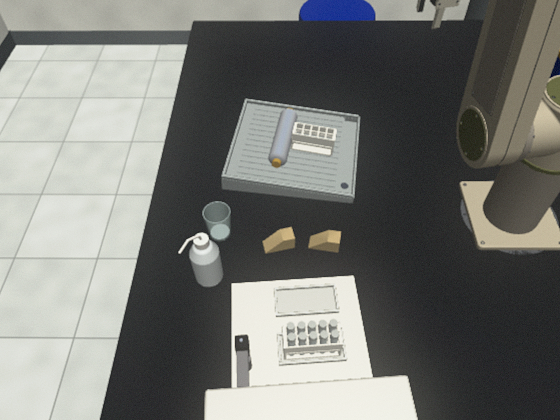

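The top view shows the chocks at (258,210) and (257,257), the empty bay at (191,235), the empty rack at (396,250), and the cylinder from (352,206) to (444,222). The side view agrees with this layout. Next I'll measure with depth and colour masks.

```bash
cat > m.py <<'E'
from h import *
c=pickle.load(open('top.pkl','rb'));P=cloud(c);f=c['frame'];hsv=cv2.cvtColor(f,cv2.COLOR_RGB2HSV)
Z=P[...,2];print('bench z',np.nanmedian(Z[300:330,200:300]))
# board plane
m=np.zeros(Z.shape,bool);m[150:312,312:466]=1
sel=m&(hsv[...,2]>90)&~np.isnan(Z)
Q=P[sel];A=np.c_[Q[:,:2],np.ones(len(Q))];w=np.ones(len(Q),bool)
for t in(.03,.015,.008,.005,.004,.004,.004):
    k=np.linalg.lstsq(A[w],Q[w,2],rcond=None)[0]; r=Q[:,2]-A@k; w=abs(r-(np.median(r[abs(r)<.02])))<t
print('plane',k,np.degrees(np.arctan(np.hypot(*k[:2]))),w.sum(),'uphill yaw',np.degrees(np.arctan2(k[1],k[0])))
B=np.zeros(Z.shape,np.uint8);B[145:316,308:470]=(hsv[145:316,308:470,2]>70)*255
cn=max(cv2.findContours(B,0,2)[0],key=cv2.contourArea);r=cv2.minAreaRect(cn);bx=cv2.boxPoints(r)
print('board corners px',bx.round(1).tolist())
H=Z-(P[...,:2]@k[:2]+k[2])
# things above deck
for nm,reg,lo,hi in(('above25',m,.02,.09),('cyltop',m,.043,.056),('racktop',m,.057,.07)):
    s=reg&(H>lo)&(H<hi);s=s.astype(np.uint8)
    n,l,st,ce=cv2.connectedComponentsWithStats(s)
    for i in range(1,n):
        if st[i,4]<25:continue
        q=P[l==i];rc=cv2.minAreaRect((q[:,:2]*1000).astype(np.float32));print(nm,st[i].tolist(),'rect mm',np.round(rc[0],1),np.round(rc[1],1),round(rc[2],1),'meanz',q[:,2].mean().round(4))
# chocks
s=(hsv[...,1]>80)&(hsv[...,2]>80);s[:,:235]=0;s[:,280:]=0
n,l,st,ce=cv2.connectedComponentsWithStats(s.astype(np.uint8))
for i in range(1,n):
    if st[i,4]<50:continue
    q=P[l==i];q=q[~np.isnan(q[:,2])];q=q[q[:,2]>.002];rc=cv2.minAreaRect((q[:,:2]*1000).astype(np.float32))
    a=np.linalg.lstsq(np.c_[q[:,:2],np.ones(len(q))],q[:,2],rcond=None)[0]
    t=q[q[:,2]>.036];rt=cv2.minAreaRect((t[:,:2]*1000).astype(np.float32))
    print('chock',st[i].tolist(),np.round(rc[0],1),np.round(rc[1],1),round(rc[2],1),'downslope yaw',np.degrees(np.arctan2(-a[1],-a[0])).round(1),'top',np.round(rt[0],1),np.round(rt[1],1),round(rt[2],1),q[:,2].max())
# bay
s=np.zeros(Z.shape,bool);s[195:275,170:212]=1
q=P[s];print('bay z pct',np.nanpercentile(q[:,2],[2,25,50,75,98]))
s2=(s&(Z>.017)).astype(np.uint8);
g=c['frame'][195:275,170:212];cv2.imwrite('pics/bay.png',cv2.resize(g[:,:,::-1],None,fx=7,fy=7,interpolation=0))
print((Z[235,165:218]*1000).round(0).tolist());print((Z[198:272,191]*1000).round(0).tolist())
E
python3 m.py
```

```text
bench z -0.00032996278269248336
plane [ 0.07034814 -0.00883806 -0.0100408 ] 4.055549928080925 12718 uphill yaw -7.160734081165333
board corners px [[299.8999938964844, 298.20001220703125], [323.8999938964844, 143.5], [471.8999938964844, 166.5], [447.79998779296875, 321.20001220703125]]
above25 [348, 197, 97, 82, 2926] rect mm [ 530.9 -223.8] [225.1 172.6] 80.5 meanz 0.0786
cyltop [356, 199, 85, 31, 1303] rect mm [ 589.1 -232.5] [195.   41.7] 80.3 meanz 0.0818
cyltop [379, 223, 10, 52, 78] rect mm [ 508.8 -198.6] [  1.8 118. ] 80.3 meanz 0.0771
racktop [381, 223, 30, 56, 562] rect mm [ 504.1 -222.1] [ 49.6 119.6] 80.1 meanz 0.0891
bay z pct [0.00875045 0.01158434 0.01305842 0.01487175 0.02320462]
[11.0, 12.0, 13.0, 12.0, 10.0, 13.0, 16.0, 14.0, 14.0, 10.0, 11.0, 19.0, 24.0, 12.0, 13.0, 13.0, 13.0, 18.0, 12.0, 14.0, 15.0, 16.0, 15.0, 13.0, 15.0, 13.0, 18.0, 12.0, 9.0, 15.0, 13.0, 14.0, 12.0, 12.0, 15.0, 14.0, 13.0, 21.0, 23.0, 17.0, 12.0, 13.0, 10.0, 9.0, 11.0, 13.0, 10.0, 12.0, 13.0, 10.0, 5.0, 3.0, -2.0]
[15.0, 12.0, 11.0, 13.0, 13.0, 13.0, 14.0, 13.0, 21.0, 21.0, 13.0, 11.0, 16.0, 13.0, 14.0, 14.0, 14.0, 14.0, 16.0, 14.0, 14.0, 13.0, 12.0, 13.0, 15.0, 14.0, 16.0, 14.0, 12.0, 12.0, 17.0, 13.0, 16.0, nan, 15.0, 17.0, 13.0, 18.0, 15.0, 14.0, 12.0, 16.0, 12.0, 14.0, 12.0, 14.0, 14.0, 15.0, 17.0, 12.0, 15.0, 11.0, 17.0, 15.0, 13.0, 16.0, 13.0, 15.0, 11.0, 14.0, 13.0, 14.0, 10.0, 14.0, 18.0, 22.0, 12.0, 12.0, 12.0, 11.0, 13.0, 10.0, 14.0, 12.0]
```

```bash
python3 - <<'E'
import cv2
a=cv2.imread('pics/top0.png');b=cv2.resize(a[140:320,160:470],(775,450),interpolation=cv2.INTER_CUBIC);cv2.imwrite('pics/top0c.png',b)
E
```

```text
(no output)
```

View pics/top0c.png

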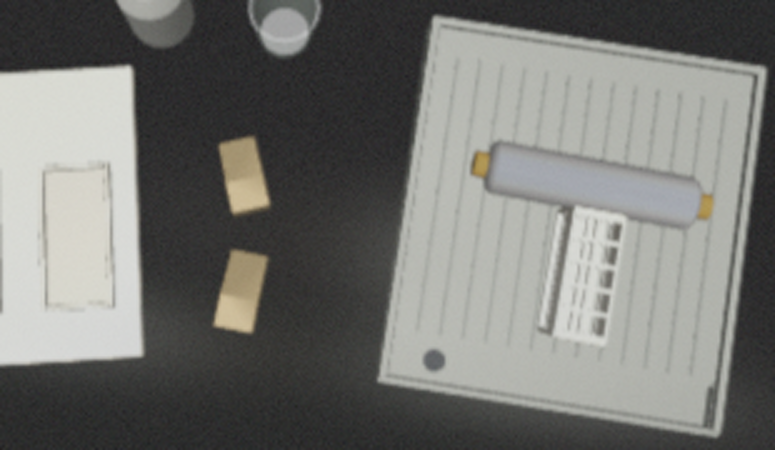

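The zoom confirms the scene: the rack top is white and roughly 49.6 x 119.6 mm, with yaw about -9.8°. The chocks are at crop (245,175) and (240,290). Their mask failed, so I'll redo it by height, refine the bay, and add a move helper.

```bash
cat >> h.py <<'E'
def to(x,y,z,yaw=None):
    """numbers for drive_tool from the measured pose to target TCP (m, yaw deg)"""
    s=robot.state();M=R.from_euler('xyz',s['orientation']).as_matrix();p=s['tcp_pos']
    d=M.T@(np.array([x,y,z])-p); y0=np.degrees(np.arctan2(M[1,0],M[0,0])); t=0 if yaw is None else -(((yaw-y0)+180)%360-180)
    print('shift/0.2',(d/.2).round(4).tolist(),'turn/90',round(t/90,4),'| at',p.round(4).tolist(),'yaw',round(y0,2),'F',s['contact_force'].round(1).tolist(),'gap',round(float(s['finger_gap']),4),'t',round(s['clock'],2))
E
cat > m2.py <<'E'
from h import *
cs={n:pickle.load(open(n+'.pkl','rb')) for n in('top','side')}
def rect(q):
    r=cv2.minAreaRect((q[:,:2]*1000).astype(np.float32));return np.round(r[0],1).tolist(),np.round(r[1],1).tolist(),round(r[2],1)
for n,c in cs.items():
    P=cloud(c);Z=P[...,2];X,Y=P[...,0],P[...,1]
    s=(Z>.006)&(Z<.06)&(X>.38)&(X<.66)&(Y>.03)&(Y<.16)&(c['frame'].max(2)>50)
    k,l,st,ce=cv2.connectedComponentsWithStats(s.astype(np.uint8))
    for i in range(1,k):
        if st[i,4]<60:continue
        q=P[l==i];a=np.linalg.lstsq(np.c_[q[:,:2],np.ones(len(q))],q[:,2],rcond=None)[0]
        print(n,st[i].tolist(),'all',rect(q),'toe yaw',np.degrees(np.arctan2(-a[1],-a[0])).round(0),'top',rect(q[q[:,2]>.036]),q[:,2].max().round(4))
    f=cv2.cvtColor(c['frame'],cv2.COLOR_RGB2HSV)
    s=(Z>.005)&(Z<.03)&(X>.35)&(X<.6)&(Y>.15)&(Y<.32)
    L=P[s&(Z>.0185)&(Y<.31)]
    print(n,'lips',len(L))
    s=(f[...,1]>18)&(Z>.005)&(Z<.03)&(X>.35)&(X<.6)&(Y>.2)&(Y<.33)
    k,l,st,ce=cv2.connectedComponentsWithStats(s.astype(np.uint8))
    for i in range(1,k):
        if st[i,4]>300:print(n,'bay floor?',st[i].tolist(),rect(P[l==i]),P[l==i].mean(0).round(4))
c=cs['top'];P=cloud(c);print('px bay',P[235,191].round(3),'chock px',P[210,258].round(3),P[257,257].round(3), c['frame'][235,191],c['frame'][180,191],c['frame'][257,257])
E
python3 m2.py
```

```text
top [248, 197, 20, 30, 408] all ([598.3, 95.9], [70.7, 35.8], 13.7) toe yaw 16.0 top ([581.6, 91.9], [35.8, 35.8], 13.7) 0.0446
top [246, 242, 20, 32, 439] all ([484.9, 95.7], [36.1, 71.0], 80.2) toe yaw -16.0 top ([468.8, 98.2], [35.9, 38.1], 79.7) 0.0438
top lips 296
side [265, 227, 30, 24, 508] all ([596.8, 95.4], [72.1, 40.5], 12.1) toe yaw 52.0 top ([579.9, 91.7], [37.7, 38.3], 11.5) 0.0438
side [310, 229, 32, 22, 488] all ([482.7, 94.7], [39.3, 71.6], 80.6) toe yaw 32.0 top ([465.0, 97.5], [39.3, 35.1], 79.6) 0.0451
side lips 334
px bay [0.535 0.256 0.018] chock px [0.597 0.093 0.039] [0.484 0.092 0.034] [216 214 204] [216 218 211] [167 152 117]
```

```bash
python3 -c "
from h import *
to(.5785,.091,.2176,13.5)"
```

```text
shift/0.2 [2.9091, -2.6684, 0.0052] turn/90 0.0211 | at [0.1593, -0.578, 0.2178] yaw 15.4 F [0.6, -1.0, 0.6] gap 0.0932 t 0.15
```

Emit:
drive_tool([
  [0.727,-0.667,0,0.005,0],
  [0.727,-0.667,0,0.005,0],
  [0.727,-0.667,0,0.005,0],
  [0.727,-0.667,0,0.005,0],
  [0.727,-0.667,0,0.005,0],
])

```text
clock: 0.65
tcp_pos: [0.2667, -0.4071, 0.2184]
orientation: [-3.14, -0.001, 0.265]
contact_force: [0.1, -0.7, -0.3]
finger_gap: 0.0927
finger_force: 0.0
```

Emit:
drive_tool([
  [0.727,-0.667,0,0.005,0],
  [0.727,-0.667,0,0.005,0],
  [0.727,-0.667,0,0.005,0],
  [0.727,-0.667,0,0.005,0],
  [0.727,-0.667,0,0.005,0],
])

```text
clock: 1.15
tcp_pos: [0.3725, -0.2408, 0.2186]
orientation: [-3.141, -0.001, 0.259]
contact_force: [-0.3, 0.1, -0.6]
finger_gap: 0.0928
finger_force: 0.0
```

Emit:
drive_tool([
  [0.727,-0.667,0,0.005,0],
  [0.727,-0.667,0,0.005,0],
  [0.727,-0.667,0,0.005,0],
  [0.727,-0.667,0,0.005,0],
  [0.727,-0.667,0,0.005,0],
])

```text
clock: 1.65
tcp_pos: [0.4794, -0.0758, 0.2184]
orientation: [-3.14, -0.001, 0.25]
contact_force: [-2.0, -0.2, 0.2]
finger_gap: 0.093
finger_force: 0.0
```

Emit:
drive_tool([
  [0.727,-0.667,0,0.005,0],
  [0.727,-0.667,0,0.005,0],
  [0.727,-0.667,0,0.005,0],
  [0.727,-0.667,0,0.005,0],
  [0.727,-0.667,0,0.005,0],
])

```text
clock: 2.15
tcp_pos: [0.5878, 0.088, 0.2168]
orientation: [-3.14, 0.002, 0.24]
contact_force: [-0.6, 0.1, -0.5]
finger_gap: 0.0932
finger_force: 0.0
```

```bash
python3 -c "
from h import *
c=cam('wrist');save(c,'w1.png')
to(.5785,.091,.009,13.5)
P=cloud(c);Z=P[...,2]
s=(Z>.006)&(Z<.055)&(P[...,0]<.66)&(P[...,0]>.4)&(P[...,1]<.16)&(P[...,1]>.03)
k,l,st,ce=cv2.connectedComponentsWithStats(s.astype(np.uint8))
for i in range(1,k):
    if st[i,4]>150:
        q=P[l==i];print(st[i],[cv2.minAreaRect((w[:,:2]*1000).astype(np.float32)) for w in (q,q[q[:,2]>.034])],q[:,2].max())
"
```

```text
shift/0.2 [-0.0317, -0.0349, 1.0405] turn/90 0.0026 | at [0.5868, 0.0858, 0.2171] yaw 13.74 F [-0.3, -0.2, 0.3] gap 0.0928 t 2.2
[ 259  148   31   63 1865] [((598.0609741210938, 96.93202209472656), (70.71001434326172, 35.963687896728516), 13.922425270080566), ((582.8417358398438, 92.97425079345703), (39.07495880126953, 35.855831146240234), 13.358201026916504)] 0.04200892804816614
[ 230  230   48   66 1704] [((484.0287170410156, 96.665283203125), (36.22361373901367, 71.45816802978516), 80.11589050292969), ((468.1951904296875, 99.365966796875), (36.17308044433594, 39.234153747558594), 79.95092010498047)] 0.041747035645388286
```

View pics/w1.png

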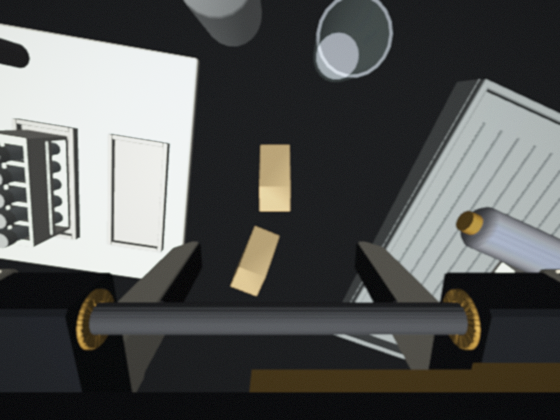

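The wrist view shows chock A at (275,178) and chock B at (256,262), which agrees with the top view. Going down to grasp A.

Emit:
drive_tool([
  [-0.032,-0.039,0.2,0.003,0],
  [-0.032,-0.039,0.45,0.003,0],
  [-0.032,-0.039,0.65,0.003,0.1],
  [-0.032,-0.039,0.75,0.003,0.2],
  [-0.032,-0.039,0.8,0.003,0.3],
])

```text
clock: 2.7
tcp_pos: [0.5759, 0.0889, 0.0557]
orientation: [-3.142, 0.005, 0.231]
contact_force: [0.2, 0.0, 0.2]
finger_gap: 0.074
finger_force: 0.0
```

```bash
python3 -c "
from h import *
to(.5783,.0918,.009,13.5)"
```

```text
shift/0.2 [0.016, -0.0115, 0.2335] turn/90 -0.0031 | at [0.5759, 0.0889, 0.0557] yaw 13.22 F [0.2, 0.0, 0.2] gap 0.074 t 2.7
```

Emit:
drive_tool([
  [0.01,-0.011,0.12,0,0.3],
  [0.01,-0.011,0.233,0,0.3],
  [0.01,-0.011,0.233,0,0.3],
  [0.01,-0.011,0.233,0,0.7],
  [0.01,-0.011,0.233,0,0.7],
], squeeze=20)

```text
clock: 3.2
tcp_pos: [0.5812, 0.0936, 0.0143]
orientation: [3.141, -0.003, 0.232]
contact_force: [-0.1, -0.4, 1.1]
finger_gap: 0.0535
finger_force: 0.0
```

Emit:
drive_tool([
  [0,0,0,0,0.9],
  [0,0,0,0,0.9],
  [0,0,0,0,0.9],
  [0,0,0,0,0.9],
  [0,0,0,0,0.9],
])

```text
clock: 3.7
tcp_pos: [0.5806, 0.0939, 0.0134]
orientation: [3.141, -0.002, 0.233]
contact_force: [-1.0, -2.8, 6.6]
finger_gap: 0.0361
finger_force: 19.9
```

```bash
python3 -c "
from h import *
to(.5188,-.1413,.1,-9.8)"
```

```text
shift/0.2 [-0.5713, 1.0735, -0.4331] turn/90 0.2571 | at [0.5806, 0.0939, 0.0134] yaw 13.34 F [-1.0, -2.8, 6.6] gap 0.0361 t 3.7
```

Emit:
drive_tool([
  [0,0,-0.15,0,0.9],
  [0,0,-0.4,0,0.9],
  [0,0,-0.65,0,0.9],
  [0,0,-0.65,0,0.9],
  [0,0,-0.65,0,0.9],
])

```text
clock: 4.2
tcp_pos: [0.5809, 0.0944, 0.144]
orientation: [3.141, -0.004, 0.233]
contact_force: [0.8, 0.1, -1.5]
finger_gap: 0.0359
finger_force: 19.9
```

Emit:
drive_tool([
  [-0.1,0.18,0,0.05,0.9],
  [-0.22,0.4,0,0.1,0.9],
  [-0.34,0.62,0,0.15,0.9],
  [-0.46,0.84,0,0.2,0.9],
  [-0.57,1.0,0,0.257,0.9],
])

```text
clock: 4.7
tcp_pos: [0.5124, -0.1286, 0.1394]
orientation: [-3.141, 0.004, -0.175]
contact_force: [0.3, -0.1, -0.0]
finger_gap: 0.0361
finger_force: 19.9
```

Emit:
drive_tool([
  [0,0,0,0,0.9],
  [0,0,0,0,0.9],
  [0,0,0,0,0.9],
  [0,0,0,0,0.9],
  [0,0,0,0,0.9],
])

```text
clock: 5.2
tcp_pos: [0.515, -0.1256, 0.1417]
orientation: [-3.141, 0.0, -0.169]
contact_force: [-0.5, 0.2, -1.2]
finger_gap: 0.0357
finger_force: 19.9
```

```bash
python3 -c "
from h import *
to(.5188,-.1413,.06,-9.8)
c=cam('wrist');save(c,'w2.png');c=cam('top');save(c,'t2.png')"
```

```text
shift/0.2 [0.0321, 0.0742, 0.4086] turn/90 0.0014 | at [0.515, -0.1256, 0.1417] yaw -9.68 F [-0.5, 0.2, -1.2] gap 0.0357 t 5.2
```

View pics/w2.png

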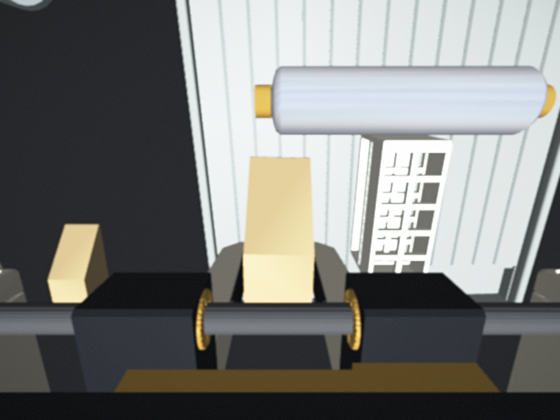

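The wrist view shows the held chock, straight, with its toe at row 158 (columns 247–310). The cylinder is level across (275–545, rows 68–135), with the rack right of it at (360–450). I'll refine the numbers from this view's depth.

```bash
cat > m3.py <<'E'
from h import *
c=pickle.load(open('wrist.pkl','rb'));P=cloud(c);s=robot.state();p=s['tcp_pos']
a=np.radians(-9.8);u=np.array([np.cos(a),np.sin(a)]);v=np.array([-np.sin(a),np.cos(a)])
U=(P[...,:2]-p[:2])@u;V=(P[...,:2]-p[:2])@v;Z=P[...,2]
# deck plane from region left of & beyond cylinder
m=np.zeros(Z.shape,bool);m[5:60,210:520]=1;m[60:230,215:240]=1
m&=~np.isnan(Z);A=np.c_[U[m],V[m],np.ones(m.sum())];k=np.linalg.lstsq(A,Z[m],rcond=None)[0];r=Z[m]-A@k;g=abs(r)<.004
k=np.linalg.lstsq(A[g],Z[m][g],rcond=None)[0];print('deck in tcp-centred uv',k.round(4),g.mean())
H=Z-(k[0]*U+k[1]*V+k[2])
m=np.zeros(Z.shape,bool);m[60:140,290:530]=1;m&=(H>.02)&(H<.06)
# circle fit in (U,H)
x,h=U[m],H[m];ok=np.ones(len(x),bool)
for _ in range(3):
    # fixed radius 25.4, centre height 25.4
    uc=np.median(x[ok]+np.where(0,0,0)) if _==0 else uc
    from scipy.optimize import least_squares
    f=least_squares(lambda q:np.hypot(x-q[0],h-q[1])-.0255,[uc,.0254],loss='soft_l1',f_scale=.002);uc=f.x[0]
print('cyl axis u,h from tcp',f.x.round(4))
m2=np.zeros(Z.shape,bool);m2[60:140,240:560]=1;m2&=(H>.015)&(H<.06)
print('cyl v extents incl. necks',np.percentile(V[m2],[.2,99.8]).round(4))
sat=cv2.cvtColor(c['frame'],cv2.COLOR_RGB2HSV)[...,1]
m3=np.zeros(Z.shape,bool);m3[130:330,345:460]=1;m3&=(H>.056)&(H<.07);q=np.c_[U[m3],V[m3]]
print('rack top',cv2.minAreaRect((q*1000).astype(np.float32)))
m4=np.zeros(Z.shape,bool);m4[150:255,240:318]=1;m4&=(Z>.09)
print('chock u',np.percentile(U[m4],[.5,99.5]).round(4),'v',np.percentile(V[m4],[.5,99.5]).round(4),'toe row z',np.nanmedian(Z[160:164,255:305]))
for r0 in(165,200,235):print(r0,V[r0,240:318][m4[r0,240:318]][[0,-1]].round(4),np.nanmedian(U[r0,255:305]).round(4))
E
python3 m3.py
```

```text
deck in tcp-centred uv [0.0692 0.0032 0.0276] 1.0
cyl axis u,h from tcp [0.0917 0.0253]
cyl v extents incl. necks [-0.2039  0.0184]
rack top ((11.467350006103516, -96.31634521484375), (108.07941436767578, 49.102413177490234), 0.18292614817619324)
chock u [0.0083 0.0569] v [-0.02    0.0213] toe row z 0.13197282498055724
165 [ 0.0179 -0.0176] 0.0526
200 [ 0.0185 -0.0173] 0.0354
235 [ 0.0186 -0.017 ] 0.0199
```

Emit:
drive_tool([
  [0.045,0.075,0,0,0.9],
  [0.045,0.075,0.2,0,0.9],
  [0.045,0.075,0.38,0,0.9],
  [0.045,0.075,0.44,0,0.9],
  [0.045,0.075,0.465,0,0.9],
])

```text
clock: 5.8
tcp_pos: [0.5201, -0.1431, 0.0475]
orientation: [-3.141, 0.003, -0.171]
contact_force: [0.4, -0.1, -0.9]
finger_gap: 0.036
finger_force: 20.0
```

Emit:
drive_tool([
  [0,0,0.005,0,0.9],
  [0,0,0.01,0,0.9],
  [0,0,0.015,0,0.9],
  [0,0,0.015,0,0.9],
  [0,0,0.015,0,0.9],
])

```text
clock: 6.3
tcp_pos: [0.5216, -0.1433, 0.0468]
orientation: [3.141, -0.001, -0.171]
contact_force: [1.0, -0.2, -1.3]
finger_gap: 0.0358
finger_force: 20.0
```

Emit:
drive_tool([
  [0,0,0.005,0,0.9],
  [0,0,0.01,0,0.9],
  [0,0,0.01,0,0.9],
  [0,0,0.01,0,0.7],
  [0,0,0.01,0,0.5],
])

```text
clock: 6.8
tcp_pos: [0.5212, -0.1431, 0.0442]
orientation: [3.142, -0.0, -0.171]
contact_force: [0.3, 0.3, -0.5]
finger_gap: 0.04
finger_force: 0.0
```

Emit:
drive_tool([
  [0,0,0,0,0.5],
  [0,0,0,0,0.5],
  [0,0,0.02,0,0.5],
  [0,0,0.04,0,0.5],
  [0,0,0.04,0,0.5],
])

```text
clock: 7.3
tcp_pos: [0.5204, -0.1428, 0.0351]
orientation: [-3.141, 0.002, -0.171]
contact_force: [0.3, 0.1, -0.0]
finger_gap: 0.0463
finger_force: 0.0
```

Emit:
drive_tool([
  [0,0,0,0,0.7],
  [0,0,0,0,0.7],
  [0,0,0,0,0.7],
  [0,0,0,0,0.7],
  [0,0,0,0,0.7],
], squeeze=8)

```text
clock: 7.8
tcp_pos: [0.5211, -0.1431, 0.036]
orientation: [-3.142, 0.0, -0.171]
contact_force: [0.6, -0.1, -1.3]
finger_gap: 0.0361
finger_force: 8.0
```

```bash
python3 -c "
from h import *
to(.5188,-.1413,.06,-9.8)
c=cam('wrist');save(c,'w3.png');print(robot.state()['finger_force'])"
```

```text
shift/0.2 [-0.0126, -0.0069, -0.1199] turn/90 0.0 | at [0.5211, -0.1431, 0.036] yaw -9.8 F [0.6, -0.1, -1.3] gap 0.0361 t 7.8
7.994132190942764
```

View pics/w3.png

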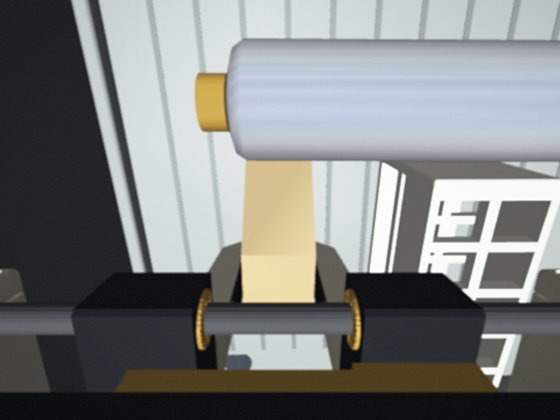

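The wrist view shows the chock lying on the deck with its toe under the cylinder's low edge (row 160, columns 243–313). It is parallel and inside the cylinder's left end. About 15 mm remain, so I'll slide it up.

Emit:
drive_tool([
  [0.015,0,-0.001,0,0.7],
  [0.03,0,-0.002,0,0.7],
  [0.045,0,-0.003,0,0.7],
  [0.055,0,-0.004,0,0.7],
  [0.055,0,-0.004,0,0.7],
])

```text
clock: 8.35
tcp_pos: [0.5323, -0.145, 0.0369]
orientation: [3.142, -0.0, -0.171]
contact_force: [1.1, 0.1, -1.5]
finger_gap: 0.036
finger_force: 8.0
```

Emit:
drive_tool([
  [0.002,0,0,0,0.7],
  [0.004,0,0,0,0.7],
  [0.006,0,0,0,0.7],
  [0.008,0,-0.001,0,0.7],
  [0.008,0,-0.001,0,0.7],
])

```text
clock: 8.85
tcp_pos: [0.5332, -0.1451, 0.0369]
orientation: [-3.141, 0.001, -0.171]
contact_force: [-2.4, 0.0, -0.1]
finger_gap: 0.0361
finger_force: 8.0
```

```bash
python3 -c "
from h import *
F=[robot.state()['contact_force'] for _ in range(5)];print(F[0]);to(.5359,-.1457,.037,-9.8)"
```

```text
[-2.39428867  0.03177873 -0.13225755]
shift/0.2 [0.0139, 0.0004, -0.0008] turn/90 0.0 | at [0.5332, -0.1451, 0.0369] yaw -9.8 F [-2.4, 0.0, -0.1] gap 0.0361 t 8.85
```

Emit:
drive_tool([
  [0.002,0,0,0,0.7],
  [0.004,0,0,0,0.7],
  [0.004,0,0,0,0.7],
  [0.004,0,0,0,0.7],
  [0.004,0,0,0,0.7],
])

```text
clock: 9.35
tcp_pos: [0.5344, -0.1454, 0.037]
orientation: [-3.142, -0.0, -0.171]
contact_force: [-0.7, 0.9, -0.4]
finger_gap: 0.0359
finger_force: 8.0
```

```bash
python3 -c "
from h import *
c=cam('wrist');to(.5359,-.1457,.037,-9.8)
P=cloud(c);p=robot.state()['tcp_pos'];a=np.radians(-9.8);u=np.array([np.cos(a),np.sin(a)])
U=(P[...,:2]-np.array([.515,-.1256]))@u
import numpy as np
w0=pickle.load(open('wrist.pkl','rb'))
m=np.zeros(U.shape,bool);m[30:180,330:550]=1;Z=P[...,2]
v=(P[...,:2]-np.array([.515,-.1256]))@np.array([-u[1],u[0]])
H=Z-(.0276+.0692*U+.0032*v);m&=(H>.02)&(H<.06)
from scipy.optimize import least_squares
f=least_squares(lambda q:np.hypot(U[m]-q[0],H[m]-q[1])-.0255,[.09,.0254],loss='soft_l1',f_scale=.002);print('cyl u (was .0917)',f.x,m.sum())
"
```

```text
shift/0.2 [0.0078, 0.0003, -0.0002] turn/90 0.0 | at [0.5344, -0.1454, 0.037] yaw -9.8 F [-1.3, 1.3, -1.8] gap 0.0361 t 9.4
cyl u (was .0917) [0.09346334 0.02530275] 23764
```

```bash
cat > cyl.py <<'E'
from h import *
import os,sys
def meas(c):
    # cylinder low/high edges on visible columns from brass necks: centroid of brass colour
    f=cv2.cvtColor(c['frame'],cv2.COLOR_RGB2HSV)
    m=((f[...,1]>120)&(f[...,0]>12)&(f[...,0]<30)&(f[...,2]>80)).astype(np.uint8);m[:190]=0;m[240:]=0;m[:,:340]=0;m[:,460:]=0
    n,l,st,ce=cv2.connectedComponentsWithStats(m)
    return [(ce[i].round(2).tolist(),int(st[i,4])) for i in range(1,n) if st[i,4]>5]
if not os.path.exists('top_ref.pkl'): os.rename('top.pkl','top_ref.pkl')
a=pickle.load(open('top_ref.pkl','rb'));b=cam('top')
print(meas(a));print(meas(b))
# sub-pixel shift of right part of cylinder
for nm,(r0,r1,c0,c1) in {'right':(205,236,415,448),'rackend':(255,282,385,410)}.items():
    A=cv2.cvtColor(a['frame'],7).astype(np.float32)[r0:r1,c0:c1];B=cv2.cvtColor(b['frame'],7).astype(np.float32)[r0:r1,c0:c1]
    print(nm,cv2.phaseCorrelate(A,B,cv2.createHanningWindow(A.shape[::-1],cv2.CV_32F)))
E
python3 cyl.py
```

```text
[([351.72, 205.28], 40)]
[([351.97, 204.26], 38)]
right ((-0.06246670301744217, 0.02086663632788799), 0.998313196003437)
rackend ((0.2834045383897532, 0.5478913732392421), 0.8565734192177101)
```

The left end has been nudged about 2 mm, so I'll back off slightly and let it follow down onto the chock.

Emit:
drive_tool([
  [-0.003,0,0,0,0.7],
  [-0.006,0,0,0,0.7],
  [-0.006,0,0,0,0.7],
  [-0.006,0,0,0,0.7],
  [-0.006,0,0,0,0.7],
])

```text
clock: 9.95
tcp_pos: [0.5331, -0.1452, 0.0371]
orientation: [3.142, -0.0, -0.171]
contact_force: [-0.5, 1.0, -1.8]
finger_gap: 0.036
finger_force: 8.0
```

```bash
python3 cyl.py;python3 -c "
from h import *
to(.5359,-.1457,.037,-9.8)"
```

```text
[([351.72, 205.28], 40)]
[([351.95, 204.69], 42)]
right ((0.040890448835646964, 0.41597399380278155), 0.21341323314441574)
rackend ((0.29872949270412263, 0.5343563017798996), 0.804871591285423)
shift/0.2 [0.0139, 0.0002, 0.0004] turn/90 0.0 | at [0.5332, -0.1452, 0.0371] yaw -9.8 F [0.1, -0.3, -2.7] gap 0.0359 t 10.0
```

Emit:
drive_tool([
  [-0.002,0,0,0,0.7],
  [-0.002,0,0,0,0.5],
  [-0.002,0,0,0,0.5],
  [-0.002,0,0,0,0.5],
  [-0.002,0,-0.1,0,0.5],
])

```text
clock: 10.5
tcp_pos: [0.5305, -0.1443, 0.0545]
orientation: [-3.141, 0.005, -0.171]
contact_force: [0.4, 0.1, -0.0]
finger_gap: 0.0464
finger_force: 0.0
```

Emit:
drive_tool([
  [0,0,-0.2,0,0.5],
  [0,0,-0.4,0,0.4],
  [0,0,-0.5,0,0.3],
  [0,0,-0.5,0,0.2],
  [0,0,-0.5,0,0.2],
])

```text
clock: 11.0
tcp_pos: [0.5328, -0.1452, 0.1569]
orientation: [3.141, -0.001, -0.171]
contact_force: [0.2, 0.4, 0.4]
finger_gap: 0.0724
finger_force: 0.0
```

```bash
python3 cyl.py;python3 -c "
from h import *
to(.4642,.0998,.14,-9.9)"
```

```text
[([351.72, 205.28], 40)]
[([352.59, 202.35], 17)]
right ((0.1891273200843564, 0.3639065258001608), 0.8821845193290048)
rackend ((0.534018528808577, 0.3784970180226459), 0.9047802974559642)
shift/0.2 [-0.5423, -1.1476, 0.0796] turn/90 0.0011 | at [0.532, -0.1448, 0.1557] yaw -9.8 F [0.1, 0.5, -0.8] gap 0.0736 t 11.05
```

Emit:
drive_tool([
  [-0.1,-0.22,0,0,0.3],
  [-0.2,-0.42,0,0,0.3],
  [-0.3,-0.62,0,0,0.3],
  [-0.4,-0.82,0,0,0.3],
  [-0.49,-1.0,0,0,0.3],
])

```text
clock: 11.55
tcp_pos: [0.468, 0.0703, 0.1547]
orientation: [3.141, 0.004, -0.171]
contact_force: [1.4, -0.2, -0.2]
finger_gap: 0.065
finger_force: 0.0
```

Emit:
drive_tool([
  [-0.052,-0.148,0.2,0,0.3],
  [-0.052,-0.148,0.35,0,0.3],
  [-0.052,-0.148,0.45,0,0.3],
  [-0.052,-0.148,0.45,0,0.3],
  [-0.052,-0.148,0.45,0,0.3],
])

```text
clock: 12.05
tcp_pos: [0.4638, 0.0994, 0.0659]
orientation: [3.141, 0.003, -0.171]
contact_force: [0.5, 0.2, -0.2]
finger_gap: 0.0651
finger_force: 0.0
```

```bash
python3 cyl.py;python3 -c "
from h import *
to(.4642,.0998,.009,-9.9)"
```

```text
[([351.72, 205.28], 40)]
[([352.0, 204.88], 40), ([441.96, 222.44], 27)]
right ((-0.39150641238017414, 0.01488071451611539), 0.7500835073490938)
rackend ((0.43105443909984587, 0.1600409225111843), 0.8930436185554221)
shift/0.2 [-0.0037, -0.0012, 0.2907] turn/90 0.0009 | at [0.4649, 0.0994, 0.0671] yaw -9.82 F [0.6, 0.9, 0.6] gap 0.0647 t 12.1
```

Emit:
drive_tool([
  [-0.003,-0.001,0.15,0,0.3],
  [-0.003,-0.001,0.29,0,0.3],
  [-0.003,-0.001,0.29,0,0.3],
  [-0.003,-0.001,0.29,0,0.6],
  [-0.003,-0.001,0.29,0,0.9],
], squeeze=20)

```text
clock: 12.6
tcp_pos: [0.4662, 0.0999, 0.0112]
orientation: [-3.141, -0.003, -0.171]
contact_force: [-0.0, 0.5, 0.3]
finger_gap: 0.0533
finger_force: 0.0
```

Emit:
drive_tool([
  [0,0,0,0,0.9],
  [0,0,0,0,0.9],
  [0,0,0,0,0.9],
  [0,0,0,0,0.9],
  [0,0,-0.05,0,0.9],
])

```text
clock: 13.1
tcp_pos: [0.4635, 0.0998, 0.0186]
orientation: [3.141, 0.002, -0.171]
contact_force: [-0.8, -0.5, -1.4]
finger_gap: 0.0361
finger_force: 19.9
```

Emit:
drive_tool([
  [0,0,-0.2,0,0.9],
  [0,0,-0.45,0,0.9],
  [0,0,-0.7,0,0.9],
  [0,0,-0.7,0,0.9],
  [0,0,-0.7,0,0.9],
])

```text
clock: 13.6
tcp_pos: [0.4656, 0.1001, 0.1612]
orientation: [-3.14, -0.004, -0.171]
contact_force: [-1.1, -0.2, -1.6]
finger_gap: 0.0354
finger_force: 19.9
```

```bash
python3 -c "
from h import *
to(.49,-.28,.15,-9.8)"
```

```text
shift/0.2 [0.4431, 1.8523, 0.0557] turn/90 0.0001 | at [0.4656, 0.1001, 0.1612] yaw -9.79 F [-1.1, -0.2, -1.6] gap 0.0354 t 13.6
```

Emit:
drive_tool([
  [0.05,0.2,0,0,0.9],
  [0.1,0.4,0,0,0.9],
  [0.15,0.6,0,0,0.9],
  [0.2,0.8,0,0,0.9],
  [0.22,0.926,0,0,0.9],
])

```text
clock: 14.1
tcp_pos: [0.4748, -0.0922, 0.1569]
orientation: [3.141, 0.003, -0.172]
contact_force: [0.4, 0.5, -0.8]
finger_gap: 0.0361
finger_force: 19.9
```

Emit:
drive_tool([
  [0.05,0.2,0,0,0.9],
  [0.1,0.4,0,0,0.9],
  [0.15,0.6,0,0,0.9],
  [0.2,0.8,0,0,0.9],
  [0.22,0.926,0,0,0.9],
])

```text
clock: 14.6
tcp_pos: [0.4866, -0.282, 0.1565]
orientation: [-3.14, 0.004, -0.172]
contact_force: [0.5, 0.2, -1.3]
finger_gap: 0.0363
finger_force: 19.9
```

Emit:
drive_tool([
  [0,0,0,0,0.9],
  [0,0,0,0,0.9],
  [0,0,0,0,0.9],
  [0,0,0,0,0.9],
  [0,0,0,0,0.9],
])

```text
clock: 15.1
tcp_pos: [0.4882, -0.2791, 0.159]
orientation: [-3.141, 0.0, -0.17]
contact_force: [0.0, -0.5, -0.5]
finger_gap: 0.0361
finger_force: 19.9
```

```bash
python3 -c "
from h import *
c=cam('wrist');save(c,'w4.png');to(.49,-.28,.15,-9.8)"
```

```text
shift/0.2 [0.009, 0.0023, 0.0455] turn/90 0.0008 | at [0.4883, -0.2792, 0.1591] yaw -9.73 F [0.0, 0.7, -1.4] gap 0.036 t 15.15
```

View pics/w4.png

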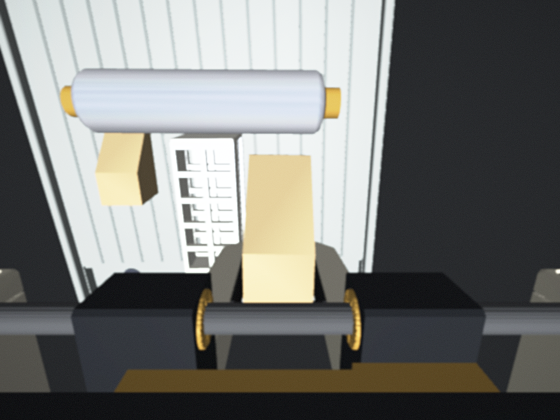

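The wrist view shows the cylinder (75–325, rows 68–133) still level across. The left chock sits against it at (127,165), the rack is at (207,200), and the right chock is held at (280,200). Now to measure from this view.

```bash
cat > m4.py <<'E'
from h import *
from scipy.optimize import least_squares
c=pickle.load(open('wrist.pkl','rb'));P=cloud(c);p=robot.state()['tcp_pos']
a=np.radians(-9.8);u=np.array([np.cos(a),np.sin(a)]);v=np.array([-np.sin(a),np.cos(a)])
U=(P[...,:2]-p[:2])@u;V=(P[...,:2]-p[:2])@v;Z=P[...,2]
def box(r0,r1,c0,c1):
    m=np.zeros(Z.shape,bool);m[r0:r1,c0:c1]=1;return m&~np.isnan(Z)
m=box(5,60,60,370)|box(140,240,330,360)
A=np.c_[U[m],V[m],np.ones(m.sum())];k=np.linalg.lstsq(A,Z[m],rcond=None)[0];g=abs(Z[m]-A@k)<.004
k=np.linalg.lstsq(A[g],Z[m][g],rcond=None)[0];print('deck',k.round(4),g.mean());H=Z-(k[0]*U+k[1]*V+k[2])
for nm,b in(('all',box(62,128,90,315)),('L',box(62,128,90,160)),('R',box(62,128,250,315))):
    b&=(H>.02)&(H<.06)
    f=least_squares(lambda q:np.hypot(U[b]-q[0],H[b]-q[1])-.0255,[.09,.0254],loss='soft_l1',f_scale=.002);print('cyl',nm,f.x.round(4))
b=box(60,135,50,360)&(H>.015)&(H<.06);print('cyl v',np.percentile(V[b],[.2,99.8]).round(4))
b=box(130,280,165,242)&(H>.056)&(H<.07);print('rack top',cv2.minAreaRect((np.c_[U[b],V[b]]*1000).astype(np.float32)))
b=box(148,255,240,318)&(Z>.1);print('held u',np.percentile(U[b],[.5,99.5]).round(4),'toe z',np.nanmedian(Z[160:164,255:305]).round(4),'v at row200',V[200,240:318][b[200,240:318]][[0,-1]].round(4))
E
python3 m4.py; sed -n 1,3p m3.py >/dev/null
```

```text
deck [0.0692 0.0033 0.0272] 1.0
cyl all [0.0922 0.0253]
cyl L [0.0926 0.0253]
cyl R [0.0918 0.0253]
cyl v [-0.048   0.1741]
rack top ((7.919635772705078, 59.464561462402344), (116.1575698852539, 48.740150451660156), 0.10140396654605865)
held u [0.0083 0.0585] toe z 0.1533 v at row200 [ 0.0184 -0.0176]
```

Emit:
drive_tool([
  [0.02,0.077,0,0,0.9],
  [0.02,0.077,0.2,0,0.9],
  [0.02,0.077,0.4,0,0.9],
  [0.02,0.077,0.52,0,0.9],
  [0.02,0.077,0.58,0,0.9],
])

```text
clock: 15.65
tcp_pos: [0.4877, -0.2955, 0.0401]
orientation: [-3.14, 0.004, -0.171]
contact_force: [-5.5, 0.5, 6.3]
finger_gap: 0.0362
finger_force: 20.0
```

Emit:
drive_tool([
  [0,0,0.01,0,0.9],
  [0,0,0.02,0,0.9],
  [0,0,0.02,0,0.9],
  [0,0,0.02,0,0.9],
  [0,0,0.02,0,0.9],
])

```text
clock: 16.15
tcp_pos: [0.4902, -0.2964, 0.0402]
orientation: [3.141, -0.002, -0.171]
contact_force: [-0.1, 0.0, -0.7]
finger_gap: 0.0357
finger_force: 20.0
```

Emit:
drive_tool([
  [0,0,0,0,0.7],
  [0,0,0,0,0.5],
  [0,0,0,0,0.5],
  [0,0,0.01,0,0.5],
  [0,0,0.01,0,0.5],
])

```text
clock: 16.65
tcp_pos: [0.4893, -0.2958, 0.0367]
orientation: [-3.141, 0.0, -0.171]
contact_force: [-0.2, 0.6, -0.1]
finger_gap: 0.0464
finger_force: 0.0
```

Emit:
drive_tool([
  [0,0,0,0,0.7],
  [0,0,0,0,0.7],
  [0,0,0,0,0.7],
  [0,0,0,0,0.7],
  [0,0,0,0,0.7],
], squeeze=8)

```text
clock: 17.15
tcp_pos: [0.4894, -0.2959, 0.037]
orientation: [-3.142, 0.0, -0.171]
contact_force: [0.4, -0.2, -1.1]
finger_gap: 0.0361
finger_force: 8.0
```

```bash
python3 -c "
from h import *
c=cam('wrist');save(c,'w5.png')
p=np.array([.4883,-.2792]);a=np.radians(-9.8);u=np.array([np.cos(a),np.sin(a)]);v=np.array([-u[1],u[0]])
q=robot.state()['tcp_pos'][:2]-p;print('u,v',q@u,q@v);to(.5,-.29,.036,-9.8)
P=cloud(c);U=(P[...,:2]-p)@u;V=(P[...,:2]-p)@v;Z=P[...,2];H=Z-(.0272+.0692*U+.0033*V)
b=(V>.045)&(V<.14)&(H>.03)&(H<.056)&(U>.06)&(U<.125)
for lo,hi in((-.03,.03),(.05,.13)):
  b=(V>lo)&(V<hi)&(H>.03)&(H<.056)&(U>.068)&(U<.125)
  from scipy.optimize import least_squares
  f=least_squares(lambda q:np.hypot(U[b]-q[0],H[b]-q[1])-.0255,[.09,.0254],loss='soft_l1',f_scale=.002);print(lo,f.x.round(4),b.sum())
"
```

```text
u,v 0.003912597219135177 -0.01630316943356647
shift/0.2 [0.0473, -0.0383, 0.005] turn/90 -0.0 | at [0.4894, -0.2959, 0.037] yaw -9.8 F [-0.3, -0.5, -0.3] gap 0.0359 t 17.2
-0.03 [0.092  0.0253] 19297
0.05 [0.0924 0.0253] 13042
```

Emit:
drive_tool([
  [0.015,0,-0.001,0,0.7],
  [0.03,0,-0.002,0,0.7],
  [0.045,0,-0.003,0,0.7],
  [0.06,0,-0.004,0,0.7],
  [0.06,0,-0.004,0,0.7],
])

```text
clock: 17.7
tcp_pos: [0.5018, -0.298, 0.0379]
orientation: [3.142, -0.0, -0.171]
contact_force: [-0.0, -0.1, -0.8]
finger_gap: 0.0359
finger_force: 8.0
```

```bash
cat > cw.py <<'E'
from h import *
from scipy.optimize import least_squares
c=cam('wrist')
p=np.array([.4883,-.2792]);a=np.radians(-9.8);u=np.array([np.cos(a),np.sin(a)]);v=np.array([-u[1],u[0]])
s=robot.state();q=s['tcp_pos'][:2]-p;print('tcp u,v',(q@u).round(4),(q@v).round(4),'z',s['tcp_pos'][2].round(4),'Fu',(s['contact_force'][:2]@u).round(1),'t',s['clock'])
P=cloud(c);U=(P[...,:2]-p)@u;V=(P[...,:2]-p)@v;Z=P[...,2];H=Z-(.0272+.0692*U+.0033*V)
for lo,hi in((-.03,.03),(.05,.13)):
  b=(V>lo)&(V<hi)&(H>.03)&(H<.056)&(U>.068)&(U<.125)
  f=least_squares(lambda q:np.hypot(U[b]-q[0],H[b]-q[1])-.0255,[.09,.0254],loss='soft_l1',f_scale=.002);print('cyl',lo,f.x.round(4),b.sum())
E
python3 cw.py
```

```text
tcp u,v 0.0164 -0.0163 z 0.0379 Fu 0.6 t 17.75
cyl -0.03 [0.092  0.0253] 17526
cyl 0.05 [0.0924 0.0253] 12881
```

Cylinder unmoved and the measure is very repeatable. Continuing in small steps.

Emit:
drive_tool([
  [0.004,0,0,0,0.7],
  [0.008,0,0,0,0.7],
  [0.008,0,0,0,0.7],
  [0.008,0,0,0,0.7],
  [0.008,0,0,0,0.7],
])

```text
clock: 18.25
tcp_pos: [0.5027, -0.2983, 0.0379]
orientation: [3.142, 0.0, -0.171]
contact_force: [-1.7, -0.2, 2.2]
finger_gap: 0.036
finger_force: 8.0
```

```bash
python3 cw.py
```

```text
tcp u,v 0.0175 -0.0163 z 0.0379 Fu -2.4 t 18.3
cyl -0.03 [0.092  0.0253] 17357
cyl 0.05 [0.0924 0.0253] 12830
```

Emit:
drive_tool([
  [0.003,0,0,0,0.7],
  [0.006,0,0,0,0.7],
  [0.006,0,0,0,0.7],
  [0.006,0,0,0,0.7],
  [0.006,0,0,0,0.7],
])

```text
clock: 18.8
tcp_pos: [0.5039, -0.2985, 0.038]
orientation: [3.142, 0.0, -0.171]
contact_force: [-3.8, 0.5, 5.4]
finger_gap: 0.0359
finger_force: 8.0
```

```bash
python3 cw.py
```

```text
tcp u,v 0.0187 -0.0164 z 0.038 Fu -5.3 t 18.85
cyl -0.03 [0.092  0.0253] 17283
cyl 0.05 [0.0924 0.0253] 12831
```

Emit:
drive_tool([
  [0,0,-0.003,0,0.7],
  [0.003,0,-0.004,0,0.7],
  [0.003,0,-0.004,0,0.7],
  [0.003,0,-0.004,0,0.7],
  [0.003,0,-0.004,0,0.7],
])

```text
clock: 19.35
tcp_pos: [0.5046, -0.2985, 0.0385]
orientation: [-3.142, 0.0, -0.171]
contact_force: [-0.2, 0.2, -0.5]
finger_gap: 0.036
finger_force: 8.0
```

```bash
python3 cw.py
```

```text
tcp u,v 0.0193 -0.0163 z 0.0385 Fu -0.8 t 19.4
cyl -0.03 [0.092  0.0253] 17042
cyl 0.05 [0.0924 0.0253] 12858
```

Emit:
drive_tool([
  [0.002,0,0,0,0.7],
  [0.004,0,0,0,0.7],
  [0.004,0,0,0,0.7],
  [0.004,0,0,0,0.7],
  [0.004,0,0,0,0.7],
])

```text
clock: 19.9
tcp_pos: [0.5054, -0.2987, 0.0386]
orientation: [3.142, -0.0, -0.171]
contact_force: [0.0, 0.1, -1.3]
finger_gap: 0.0358
finger_force: 8.0
```

```bash
python3 cw.py
```

```text
tcp u,v 0.0201 -0.0163 z 0.0386 Fu -1.3 t 19.95
cyl -0.03 [0.092  0.0253] 16902
cyl 0.05 [0.0924 0.0253] 12896
```

Emit:
drive_tool([
  [0.002,0,0,0,0.7],
  [0.004,0,0,0,0.7],
  [0.004,0,0,0,0.7],
  [0.004,0,0,0,0.7],
  [0.004,0,0,0,0.7],
])

```text
clock: 20.45
tcp_pos: [0.5062, -0.2988, 0.0386]
orientation: [-3.142, -0.0, -0.171]
contact_force: [0.6, 0.5, -0.2]
finger_gap: 0.0359
finger_force: 8.0
```

```bash
python3 cw.py
```

```text
tcp u,v 0.0209 -0.0163 z 0.0386 Fu -0.2 t 20.5
cyl -0.03 [0.092  0.0253] 16852
cyl 0.05 [0.0924 0.0253] 12851
```

Emit:
drive_tool([
  [0.002,0,0,0,0.7],
  [0.004,0,-0.001,0,0.7],
  [0.004,0,-0.001,0,0.7],
  [0.004,0,-0.001,0,0.7],
  [0.004,0,-0.001,0,0.7],
])

```text
clock: 21.0
tcp_pos: [0.507, -0.299, 0.0388]
orientation: [-3.142, 0.0, -0.171]
contact_force: [-0.4, 0.1, -1.4]
finger_gap: 0.0358
finger_force: 8.0
```

```bash
python3 cw.py
```

```text
tcp u,v 0.0217 -0.0163 z 0.0388 Fu -0.1 t 21.05
cyl -0.03 [0.092  0.0253] 16712
cyl 0.05 [0.0924 0.0253] 12897
```

```bash
cat > gap.py <<'E'
from h import *
c=pickle.load(open('wrist.pkl','rb'))
p=np.array([.4883,-.2792]);a=np.radians(-9.8);u=np.array([np.cos(a),np.sin(a)]);v=np.array([-u[1],u[0]])
P=cloud(c);U=(P[...,:2]-p)@u;V=(P[...,:2]-p)@v;Z=P[...,2];H=Z-(.0272+.0692*U+.0033*V)
for nm,vc in(('R',-.016),('L',.141)):
  b=(abs(V-vc)<.012)&(H>.012)&(H<.036)&(U<.072)&(U>.02)
  if b.sum()<50: print(nm,'few');continue
  q=np.c_[U[b],H[b]];k=np.polyfit(q[:,0],q[:,1],1)
  for _ in range(4):
    r=q[:,1]-np.polyval(k,q[:,0]);g=abs(r)<.002;k=np.polyfit(q[g,0],q[g,1],1)
  k0=-np.tan(np.radians(40));h0=np.median(q[g,1]-k0*q[g,0]) # fixed 40deg ramp
  d=lambda k,h0:(-(h0+k*.0921-.0254))/np.hypot(1,k)
  print(nm,'slope deg',np.degrees(np.arctan(k[0])),'gap mm to 25.4:',1000*(d(k[0],k[1])-.0254),1000*(d(k0,h0)-.0254),'in travel',1000*(d(k0,h0)-.0254)/np.sin(np.radians(40)),b.sum(),g.mean())
E
python3 gap.py
```

```text
R slope deg -38.174184635249745 gap mm to 25.4: -1.2878655194945818 -0.286019444310618 in travel -0.44496726445940327 2659 0.9729221511846559
L slope deg -34.4428948163328 gap mm to 25.4: -3.227823997383909 -1.3124522861485446 in travel -2.041813293178711 58 1.0
```

Emit:
drive_tool([
  [0.002,0,0,0,0.7],
  [0.004,0,0,0,0.7],
  [0.004,0,0,0,0.7],
  [0.004,0,0,0,0.7],
  [0.004,0,0,0,0.7],
])

```text
clock: 21.55
tcp_pos: [0.5077, -0.2991, 0.0388]
orientation: [-3.142, 0.0, -0.171]
contact_force: [0.1, 0.7, -1.5]
finger_gap: 0.0359
finger_force: 8.0
```

```bash
python3 cw.py
```

```text
tcp u,v 0.0225 -0.0163 z 0.0388 Fu 1.4 t 21.6
cyl -0.03 [0.092  0.0253] 16628
cyl 0.05 [0.0924 0.0253] 12862
```

Emit:
drive_tool([
  [0.002,0,0,0,0.7],
  [0.004,0,0,0,0.7],
  [0.004,0,0,0,0.7],
  [0.004,0,0,0,0.7],
  [0.004,0,0,0,0.7],
])

```text
clock: 22.1
tcp_pos: [0.5084, -0.2992, 0.0387]
orientation: [-3.141, 0.0, -0.171]
contact_force: [-1.0, 1.0, -1.2]
finger_gap: 0.0356
finger_force: 8.0
```

```bash
python3 cw.py;python3 gap.py
```

```text
tcp u,v 0.0233 -0.0163 z 0.0388 Fu -2.2 t 22.15
cyl -0.03 [0.0925 0.0253] 16643
cyl 0.05 [0.0929 0.0253] 12829
R slope deg -38.197810143532145 gap mm to 25.4: -2.0218862829670288 -1.0466412113533732 in travel -1.6282846706764875 2614 0.9758990053557766
L slope deg -35.539573208560626 gap mm to 25.4: -2.951835087801027 -1.5196077317575045 in travel -2.364089955776456 78 1.0
```

Contact: the cylinder moved 0.5 mm. I'll back off a touch, release and check both sides.

Emit:
drive_tool([
  [-0.002,0,0,0,0.7],
  [-0.002,0,0,0,0.7],
  [-0.002,0,0,0,0.5],
  [-0.002,0,0,0,0.5],
  [-0.002,0,0,0,0.5],
])

```text
clock: 22.65
tcp_pos: [0.5084, -0.2994, 0.0392]
orientation: [3.141, -0.001, -0.171]
contact_force: [0.1, -0.1, 0.4]
finger_gap: 0.0461
finger_force: 0.0
```

```bash
python3 cw.py
```

```text
tcp u,v 0.0232 -0.0164 z 0.0391 Fu 0.6 t 22.7
cyl -0.03 [0.0919 0.0253] 16451
cyl 0.05 [0.0924 0.0253] 12830
```

Emit:
drive_tool([
  [0,0,-0.1,0,0.5],
  [0,0,-0.3,0,0.5],
  [0,0,-0.5,0,0.4],
  [0,0,-0.6,0,0.3],
  [0,0,-0.6,0,0.2],
])

```text
clock: 23.2
tcp_pos: [0.5105, -0.3008, 0.1637]
orientation: [3.138, -0.007, -0.171]
contact_force: [0.4, -0.3, 0.9]
finger_gap: 0.0664
finger_force: 0.0
```

Emit:
drive_tool([
  [-0.1,-0.2,-0.1,0,0.2],
  [-0.2,-0.42,-0.2,0,0.2],
  [-0.2,-0.42,-0.2,0,0.2],
  [-0.2,-0.42,-0.2,0,0.2],
  [-0.2,-0.42,-0.2,0,0.2],
])

```text
clock: 23.7
tcp_pos: [0.4826, -0.2099, 0.1975]
orientation: [-3.141, 0.001, -0.171]
contact_force: [-0.0, 0.1, -0.1]
finger_gap: 0.0745
finger_force: 0.0
```

```bash
python3 cw.py;python3 gap.py; python3 -c "
from h import *
c=pickle.load(open('wrist.pkl','rb'));save(c,'w6.png')
p=np.array([.4883,-.2792]);a=np.radians(-9.8);u=np.array([np.cos(a),np.sin(a)]);v=np.array([-u[1],u[0]])
P=cloud(c);U=(P[...,:2]-p)@u;V=(P[...,:2]-p)@v;Z=P[...,2];H=Z-(.0272+.0692*U+.0033*V)
b=(H>.057)&(H<.068)&(U>-.08)&(U<.07)&(V>0)&(V<.12)
q=np.c_[P[b][:,:2]]*1000;print('rack',cv2.minAreaRect(q.astype(np.float32)),P[b][:,2].mean())"
```

```text
tcp u,v -0.0174 0.0671 z 0.1974 Fu 0.4 t 23.75
cyl -0.03 [0.0919 0.0252] 3913
cyl 0.05 [0.0924 0.0252] 5236
R slope deg -38.40149951165296 gap mm to 25.4: -1.2797175803530916 -0.44366539694568397 in travel -0.6902208291818834 765 0.934640522875817
L slope deg -38.474320689888 gap mm to 25.4: -1.738196743958139 -0.9832013107815736 in travel -1.5295897057832835 773 0.9029754204398448
rack ((503.48388671875, -221.6017608642578), (48.11363220214844, 119.4962158203125), 80.26004791259766) 0.08971078811695749
```

View pics/w6.png

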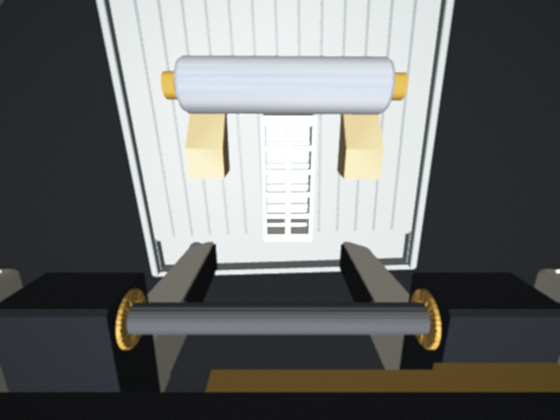

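The wrist view shows both chocks against the cylinder's low side at (207,145) and (361,145). The rack stands between them at (288,180), and the cylinder hasn't moved. Next I grip the rack.

```bash
python3 -c "
from h import *
to(.5043,-.2217,.06,-9.75)"
```

```text
shift/0.2 [0.1183, 0.0388, 0.6867] turn/90 -0.0009 | at [0.4826, -0.2101, 0.1974] yaw -9.83 F [0.4, -0.1, 0.3] gap 0.0743 t 23.75
```

Emit:
drive_tool([
  [0.118,0.038,0,0,0.33],
  [0.118,0.038,0,0,0.33],
  [0.118,0.038,0.15,0,0.33],
  [0.118,0.038,0.3,0,0.33],
  [0.118,0.038,0.35,0,0.33],
])

```text
clock: 24.25
tcp_pos: [0.5023, -0.2205, 0.1244]
orientation: [-3.139, 0.006, -0.172]
contact_force: [-0.1, 1.0, -0.8]
finger_gap: 0.0626
finger_force: 0.0
```

```bash
python3 -c "
from h import *
to(.5043,-.2217,.06,-9.75)"
```

```text
shift/0.2 [0.0128, 0.005, 0.3218] turn/90 -0.0012 | at [0.5023, -0.2205, 0.1244] yaw -9.86 F [-0.1, 1.0, -0.8] gap 0.0626 t 24.25
```

Emit:
drive_tool([
  [0,0.002,0.12,0,0.33],
  [0,0.002,0.25,0,0.33],
  [0,0.002,0.33,0,0.33],
  [0,0.002,0.33,0,0.33],
  [0,0.002,0.33,0,0.45],
], squeeze=20)

```text
clock: 24.75
tcp_pos: [0.5049, -0.2218, 0.0633]
orientation: [-3.141, 0.0, -0.171]
contact_force: [-1.1, 1.0, 1.0]
finger_gap: 0.0579
finger_force: 0.0
```

Emit:
drive_tool([
  [0,0,0,0,0.6],
  [0,0,0,0,0.6],
  [0,0,0,0,0.6],
  [0,0,0,0,0.6],
  [0,0,0,0,0.6],
])

```text
clock: 25.25
tcp_pos: [0.506, -0.2223, 0.0646]
orientation: [3.14, -0.003, -0.171]
contact_force: [-1.3, -1.9, 6.7]
finger_gap: 0.0477
finger_force: 20.0
```

```bash
python3 cw.py; python3 -c "
from h import *
to(.5043,-.2217,.06,-9.75)"
```

```text
tcp u,v 0.0077 0.059 z 0.0646 Fu -1.6 t 25.3
cyl -0.03 [0.0919 0.0252] 12478
cyl 0.05 [0.0924 0.0252] 16932
shift/0.2 [-0.0088, -0.0018, 0.0229] turn/90 -0.0006 | at [0.506, -0.2223, 0.0646] yaw -9.8 F [-1.9, -1.9, 6.5] gap 0.0478 t 25.3
```

Emit:
drive_tool([
  [-0.005,0,-0.002,0,0.6],
  [-0.012,0,-0.004,0,0.6],
  [-0.02,0,-0.006,0,0.6],
  [-0.03,0,-0.01,0,0.6],
  [-0.04,0,-0.015,0,0.6],
])

```text
clock: 25.8
tcp_pos: [0.4959, -0.2195, 0.065]
orientation: [-3.141, 0.002, -0.171]
contact_force: [0.1, 0.8, -1.9]
finger_gap: 0.0476
finger_force: 20.0
```

```bash
python3 cw.py
```

```text
tcp u,v -0.0027 0.06 z 0.0652 Fu 0.2 t 25.85
cyl -0.03 [0.0918 0.0252] 13244
cyl 0.05 [0.0923 0.0252] 17921
```

The chocks hold. Lifting the rack.

Emit:
drive_tool([
  [0,0,-0.1,0,0.6],
  [0,0,-0.3,0,0.6],
  [0,0,-0.5,0,0.6],
  [0,0,-0.7,0,0.6],
  [0,0,-0.7,0,0.6],
])

```text
clock: 26.35
tcp_pos: [0.4999, -0.2218, 0.2128]
orientation: [3.138, -0.01, -0.171]
contact_force: [0.5, -1.1, -1.3]
finger_gap: 0.0478
finger_force: 20.0
```

```bash
cat > bay.py <<'E'
from h import *
import sys
def bay(c,tag):
    P=cloud(c);X,Y,Z=P[...,0],P[...,1],P[...,2]
    b=(Z>.0185)&(Z<.027)&(X>.43)&(X<.64)&(Y>.205)&(Y<.31)
    k,l,st,ce=cv2.connectedComponentsWithStats(cv2.dilate(b.astype(np.uint8),np.ones((3,3))))
    i=1+np.argmax(st[1:,4]);q=P[(l==i)&b];r=cv2.minAreaRect((q[:,:2]*1000).astype(np.float32));print(tag,'lips',np.round(r[0],1),np.round(r[1],1),round(r[2],1),len(q))
if __name__=='__main__':
    bay(pickle.load(open('top_ref.pkl','rb')),'top');bay(pickle.load(open('side.pkl','rb')),'side')
    to(.53,.255,.22,-9.8)
    c=cam('side');bay(c,'side now')
E
python3 bay.py; python3 cyl.py
```

```text
top lips [536.  258.7] [142.   70.1] 4.7 351
side lips [533.5 257.9] [142.1  72.7] 4.5 382
shift/0.2 [-0.2568, -2.3745, -0.0466] turn/90 0.0001 | at [0.4999, -0.2218, 0.2128] yaw -9.79 F [0.5, -1.1, -1.3] gap 0.0478 t 26.35
side now lips [533.5 257.4] [141.6  72.3] 4.9 367
[([351.72, 205.28], 40)]
[([351.8, 205.08], 40), ([442.71, 219.43], 7)]
right ((18.56867555965394, -47.665955882774085), 0.009250349468655057)
rackend ((5.965142615066279, 4.919621255307009), 0.06670148284346969)
```

Emit:
drive_tool([
  [-0.05,-0.2,-0.03,0,0.6],
  [-0.1,-0.4,-0.06,0,0.6],
  [-0.15,-0.6,-0.1,0,0.6],
  [-0.2,-0.8,-0.1,0,0.6],
  [-0.25,-0.97,-0.1,0,0.6],
])

```text
clock: 26.95
tcp_pos: [0.4791, -0.0184, 0.2234]
orientation: [-3.141, 0.004, -0.171]
contact_force: [0.8, 0.2, -2.0]
finger_gap: 0.048
finger_force: 20.0
```

Emit:
drive_tool([
  [-0.12,-0.2,0,-0.05,0.6],
  [-0.24,-0.4,0,-0.1,0.6],
  [-0.36,-0.6,0,-0.15,0.6],
  [-0.48,-0.8,0,-0.15,0.6],
  [-0.6,-0.97,0,-0.15,0.6],
])

```text
clock: 27.45
tcp_pos: [0.3932, 0.1925, 0.2232]
orientation: [3.141, 0.004, 0.065]
contact_force: [0.8, -0.1, -3.1]
finger_gap: 0.048
finger_force: 20.0
```

```bash
python3 -c "
from h import *
to(.40,.258,.24,4)"; python3 cyl.py
```

```text
shift/0.2 [0.055, -0.3245, -0.0845] turn/90 -0.003 | at [0.3932, 0.1925, 0.2232] yaw 3.73 F [0.8, -0.1, -3.1] gap 0.048 t 27.45
[([351.72, 205.28], 40)]
[([351.88, 204.85], 41), ([441.96, 222.37], 27)]
right ((-0.3792125154664916, 0.07094825994642306), 0.795963360203637)
rackend ((0.3771417269152657, 0.8854679520846762), 0.4391250861132586)
```

Cylinder holding. Moving on towards the bay for a wrist view.

Emit:
drive_tool([
  [0,-0.2,-0.05,0,0.6],
  [0,-0.32,-0.15,0,0.6],
  [0,-0.32,-0.25,0,0.6],
  [0,-0.32,-0.25,0,0.6],
  [0,-0.32,-0.25,0,0.6],
])

```text
clock: 28.0
tcp_pos: [0.391, 0.2545, 0.2739]
orientation: [3.14, 0.002, 0.064]
contact_force: [-0.6, 0.0, -2.6]
finger_gap: 0.0481
finger_force: 20.0
```

```bash
python3 -c "
from h import *
from bay import bay
c=cam('wrist');save(c,'w7.png');bay(c,'wrist');to(.535,.258,.2,4)"
```

```text
wrist lips [535.3 259.6] [142.   70.1] 4.5 1402
shift/0.2 [0.7216, 0.0264, 0.3654] turn/90 -0.0037 | at [0.3908, 0.2542, 0.2735] yaw 3.67 F [0.3, 0.4, -2.9] gap 0.0474 t 28.05
```

View pics/w7.png

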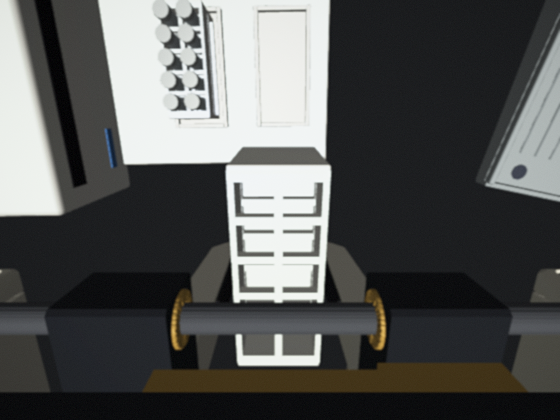

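The wrist view shows the empty bay at (283,65), nearly parallel to the held rack (230–328), with the filled rack left of it. Lips measure 142 x 70 mm, centre (0.535, 0.259), yaw 4.5°.

```bash
python3 -c "
from h import *
to(.536,.259,.13,4.5)"
```

```text
shift/0.2 [0.7279, 0.0213, 0.7153] turn/90 -0.0093 | at [0.3908, 0.2542, 0.2735] yaw 3.67 F [0.3, 0.4, -2.9] gap 0.0474 t 28.05
```

Emit:
drive_tool([
  [0.15,0.021,0.05,-0.009,0.6],
  [0.35,0.021,0.15,-0.009,0.6],
  [0.55,0.021,0.25,-0.009,0.6],
  [0.728,0.021,0.35,-0.009,0.6],
  [0.728,0.021,0.45,-0.009,0.6],
])

```text
clock: 28.55
tcp_pos: [0.539, 0.2581, 0.1809]
orientation: [3.14, 0.004, 0.076]
contact_force: [-0.2, -0.1, -2.3]
finger_gap: 0.0478
finger_force: 20.0
```

Emit:
drive_tool([
  [0,0,0.1,0,0.6],
  [0,0,0.2,0,0.6],
  [0,0,0.27,0,0.6],
  [0,0,0.27,0,0.6],
  [0,0,0.27,0,0.6],
])

```text
clock: 29.05
tcp_pos: [0.5367, 0.2598, 0.1315]
orientation: [3.141, 0.001, 0.078]
contact_force: [-0.6, -0.4, -1.5]
finger_gap: 0.0482
finger_force: 20.0
```

```bash
python3 -c "
from h import *
to(.536,.259,.055,4.5)
c=cam('wrist');P=cloud(c);p=robot.state()['tcp_pos'];a=np.radians(4.5);u=np.array([np.cos(a),np.sin(a)]);v=np.array([-u[1],u[0]])
U=(P[...,:2]-p[:2])@u;V=(P[...,:2]-p[:2])@v;Z=P[...,2]
b=(abs(V)<.03)&(U<.08)&(U>-.07)&(Z>p[2]+.012)&(Z<p[2]+.045)
r=cv2.minAreaRect((np.c_[U[b],V[b]]*1000).astype(np.float32));print('rack top in tool',r)
b&=(U>.02);k=np.polyfit(U[b],Z[b],1);print('tilt deg',np.degrees(np.arctan(k[0])),'z top at u0 rel tcp',k[1]-p[2],np.percentile(U[b],99.5),b.sum())
"; python3 cyl.py
```

```text
shift/0.2 [-0.0034, 0.0035, 0.3826] turn/90 -0.0002 | at [0.5367, 0.2598, 0.1315] yaw 4.48 F [-0.6, -0.4, -1.5] gap 0.0482 t 29.05
rack top in tool ((-1.66741943359375, 0.11500358581542969), (59.96329116821289, 120.71234130859375), 89.34188842773438)
tilt deg 0.7595806518676872 z top at u0 rel tcp 0.0250860029402645 0.05830317888264883 4812
[([351.72, 205.28], 40)]
[([351.84, 204.89], 37), ([441.91, 222.95], 22)]
right ((-0.0018213569258485052, 0.055214174852585174), 0.8215799522068765)
rackend ((-2.0901831483272684, 0.06972996138682319), 0.19453147323043257)
```

Emit:
drive_tool([
  [-0.003,0.003,0.12,0,0.6],
  [-0.003,0.003,0.24,0,0.6],
  [-0.003,0.003,0.32,0,0.6],
  [-0.003,0.003,0.36,0,0.6],
  [-0.003,0.003,0.375,0,0.6],
])

```text
clock: 29.65
tcp_pos: [0.5362, 0.2595, 0.0565]
orientation: [3.141, 0.001, 0.079]
contact_force: [0.7, -0.1, -3.0]
finger_gap: 0.048
finger_force: 20.0
```

Emit:
drive_tool([
  [0,0,0.005,0,0.6],
  [0,0,0.01,0,0.6],
  [0,0,0.015,0,0.6],
  [0,0,0.02,0,0.6],
  [0,0,0.02,0,0.6],
])

```text
clock: 30.15
tcp_pos: [0.5374, 0.2599, 0.054]
orientation: [-3.141, -0.002, 0.079]
contact_force: [1.7, -0.0, 2.0]
finger_gap: 0.0482
finger_force: 20.0
```

Contact is starting (+2 N). I'll press slightly to level it, then release and rise.

Emit:
drive_tool([
  [0,0,0.005,0,0.6],
  [0,0,0.01,0,0.6],
  [0,0,0.01,0,0.6],
  [0,0,0.01,0,0.6],
  [0,0,0.01,0,0.6],
])

```text
clock: 30.65
tcp_pos: [0.5385, 0.26, 0.0526]
orientation: [-3.141, -0.004, 0.079]
contact_force: [4.5, 0.0, 5.6]
finger_gap: 0.0484
finger_force: 20.0
```

Emit:
drive_tool([
  [0,0,0,0,0.45],
  [0,0,0,0,0.33],
  [0,0,0,0,0.3],
  [0,0,0,0,0.3],
  [0,0,0,0,0.3],
])

```text
clock: 31.15
tcp_pos: [0.5361, 0.2595, 0.0505]
orientation: [3.141, 0.001, 0.079]
contact_force: [-1.1, -0.0, 0.6]
finger_gap: 0.0652
finger_force: 0.0
```

Emit:
drive_tool([
  [0,0,-0.1,0,0.3],
  [0,0,-0.3,0,0.3],
  [0,0,-0.5,0,0.3],
  [0,0,-0.6,0,0.3],
  [0,0,-0.7,0,0.3],
])

```text
clock: 31.65
tcp_pos: [0.5368, 0.2598, 0.1928]
orientation: [-3.141, -0.002, 0.079]
contact_force: [-0.8, 0.1, -0.4]
finger_gap: 0.0651
finger_force: 0.0
```

Emit:
drive_tool([
  [-0.2,0,-0.1,0,0.3],
  [-0.4,0,-0.2,0,0.3],
  [-0.6,0,-0.3,0,0.3],
  [-0.7,0,-0.3,0,0.3],
  [-0.7,0,-0.3,0,0.3],
])

```text
clock: 32.15
tcp_pos: [0.3956, 0.2489, 0.252]
orientation: [-3.141, -0.002, 0.08]
contact_force: [0.2, 0.2, 0.1]
finger_gap: 0.0651
finger_force: 0.0
```

```bash
python3 cyl.py; python3 -c "
from h import *
c=cam('wrist');d=cam('top');save(d,'t8.png')
im=np.vstack([c['frame'][:300],cv2.resize(d['frame'][140:320,110:470],(560,280))])[:,:,::-1];cv2.imwrite('pics/w8.png',im)
for n,k in(('wrist',c),('top',d)):
  P=cloud(k);b=(P[...,2]>.066)&(P[...,2]<.09)&(P[...,0]>.44)&(P[...,0]<.63)&(P[...,1]>.22)&(P[...,1]<.3)
  q=P[b];A=np.linalg.lstsq(np.c_[q[:,:2],np.ones(len(q))],q[:,2],rcond=None)[0];print(n,cv2.minAreaRect((q[:,:2]*1000).astype(np.float32)),np.median(q[:,2]),np.degrees(A[:2]),len(q))
print(robot.state()['clock'])"
```

```text
[([351.72, 205.28], 40)]
[([351.86, 204.95], 43), ([441.96, 222.44], 27)]
right ((-0.05675540607821361, -0.5301732459914277), 0.7513396177026961)
rackend ((0.7798351058684609, -0.021086121676805902), 0.5715936470031738)
wrist ((535.9368286132812, 261.05023193359375), (112.34754943847656, 48.086692810058594), 4.434167385101318) 0.0755096903231875 [-0.43565176  0.13345603] 2391
top ((539.9708862304688, 260.402587890625), (120.15859985351562, 49.22770690917969), 4.70991849899292) 0.0754062480771373 [-0.12621089  0.17068118] 580
32.3
```

View pics/w8.png

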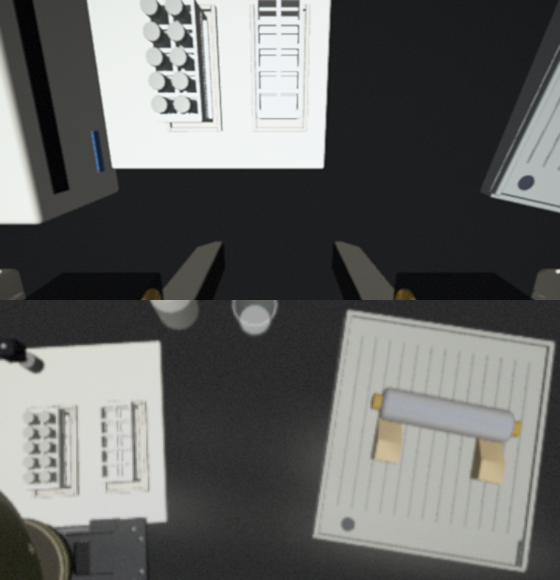

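The rack stands level in its bay with its top at 75.5 mm (76 expected), centred and at the bay's yaw. The lower half of the picture shows both chocks holding the cylinder, which is unmoved between checks. Handing in.

```bash
python3 -c "
from station import job
print(job.finish_job())"
```

```text
the job is handed in; nothing more can be done
None
```

The job is handed in at about 32 s: both chocks hold the cylinder at rest within about 1 mm of where it lay (the left chock briefly nudged its left end about 2 mm uphill before I backed it off), and the rack stands level in the empty bay; I got no verdict back.

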